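# Make the leather-edge burnisher safe for the night

### The job

Shut down the edge burnisher for the night: first turn its big speed knob anticlockwise all the way to its off stop (pointer at the red dot). Then take the red utility knife off the machine's deck and lay it flat in the steel tray without dropping it, and last swing the yellow wheel guard fully shut. Leave everything else on the bench where it is.

Things in the scene. Friction and masses are not known exactly. Their poses are not given: they have to be found in the camera images.
- burnisher: Edge burnisher, fixed: grey console 220 (x) x 360 (y) mm, deck (flat top) 60 mm high. Origin: centre of its underside; x from front (robot side) to back, y to its left. On the deck, mm: knob axis at x -50, y -115; green motor x 30 to 92, y -165 to -40, top z 122; wooden wheel x 37 to 83, y 10 to 130, top z 113, on a shaft along y; yellow guard over the wheel, y -25 to 165.
- speed_knob (a joint): Angle of the speed knob in rad about its upright axis: 0 = off stop (fully anticlockwise seen from above), growing clockwise to 4.71 at the other stop. It starts part way, 1.3 to 2.8. It rubs with about 0.06 N m, stays where it is left, and the stop is hard.
- knob_grip (a point): On the knob's axis, 96 mm above the bench. Black disc, 72 mm diameter, top at 73 mm, with an upright grip bar 64 mm long, 16 mm thick, from 73 to 109 mm above the bench. Turns with the knob: x runs along the bar to the white pointer, z up. At off, x points 135 deg anticlockwise from the burnisher's x (to its front left), at the red dot of the white scale.
- knife: Red utility knife, blade retracted, 150 (x) x 32 (y) x 22 (z) mm, 90 to 180 g, lying loose and flat on the deck roughly along the machine's y, in the place where the guard's front skirt comes down. Origin = centre of its underside, z up; a black slide is on its top, a steel nose at +x.
- tray: Open steel tray fixed to the bench to the left or to the right of the burnisher, outside 210 (x) x 115 (y) x 28 (z) mm, walls and floor 5 mm. Origin = centre of its underside. The knife fits lengthwise along the tray's x.
- guard (a joint): Angle of the guard in rad about its level hinge: 0 = shut (skirt down on the deck, top level), growing as it swings up and back, at most 1.85. It starts about upright, 1.4 to 1.65. The hinge is stiff (0.4 N m) and holds the guard wherever it is left; some 3 to 5 N at the edge moves it. A thing under the skirt keeps it from shutting.
- guard_hinge (a point): Midpoint of the guard's hinge line, fixed on the machine at its x 105, y 70 mm, 120 mm above the bench; the line runs along the machine's y. Axes as the burnisher's.
- guard_edge (a point): Middle of the guard's free edge, on its outer face, 150 mm from the hinge; 126 mm above the bench when shut. The guard is a yellow 6 mm plate, 150 mm (hinge to edge) x 190 mm (along y), outer face 6 mm outside the hinge line, with a skirt 60 mm deep along the edge, pointing inwards. Axes turn with it: x from edge to hinge, z out of the outer face.
- carton: Bystander: closed cardboard carton 150 x 100 x 60 mm, on the side of the burnisher where the tray is not; origin under its centre.
- glue_bottle: Bystander: white glue bottle, 60 mm diameter, 150 mm tall, behind the burnisher; origin under its centre.
- wax_jar: Bystander: amber jar with black lid, 68 mm diameter, 70 mm tall, behind the burnisher; origin under its centre.
- mallet: Bystander: hammer 260 mm long, lying at the front left.
- awl: Bystander: wooden-handled awl 160 mm long, lying at the front right.
- pliers: Bystander: pliers with red handles, 160 mm long, lying at the back left.
- pen_cup: Bystander: blue cup, 76 mm diameter, 100 mm tall, at the back right; origin under its centre.
Not all that is in view belongs to the job. What is shaped like the knife but white is not meant.

How it is judged:
By the outcome, as a careful person would: the job done as asked, in the order asked, and still so for the second after the job is handed in, with the robot touching nothing.
It also fails if it takes over 72 s, if anything falls off the work surface, if the arm or the gripper's body presses on something with over 40 N, if the wrist force passes 120 N, or if a joint passes its speed limit or range.

### The arm

A 6-joint arm with a two-finger parallel gripper is mounted at the origin on the work surface. World frame = base frame: x ahead of the robot, y to its left, z up, the work surface at z = 0. Lengths are in m, angles in rad, forces in N, time in s.
With the tool pointing down it reaches from about 0.325 to 0.9 m from the base axis. Payload 3.5 kg.
Tool frame: the origin (TCP) lies midway between the tips of the shut fingers; the grasp point (between the pads) lies 19 mm behind it; z points along the fingers, y is the line along which they close (so a half turn about z gives the same grasp; the last joint's range is limited). The gripper opens to 85 mm and grips with 20 to 120 N. Pads are 22 mm wide; open, the fingers measure 114 mm over their backs; the gripper's body (76 mm by 85 mm) begins 54 mm behind the grasp point. The pads swing forward as they close: fully open they stand 13 mm farther back than shut.
Start: joints at [1.206, 0.276, -0.026, 1.268, 0, 1.467], TCP at [0.162, 0.604, 0.231] pointing down, gripper open.
Joint ranges: [-3.12, 3.12], [-0.85, 1.88], [-1.08, 1.24], [-1.95, 2.15], [-1.57, 1.53], [-3.14, 3.14]. Speed limits (rad/s): [2.57, 2.57, 3.14, 3.14, 3.14, 3.14].

### API

Orientations are given as [roll, pitch, yaw] about the fixed x, y, z axes, in that order (R = Rz(yaw) Ry(pitch) Rx(roll)).
In Python, from station import sense, camera, camera_params, job_done gives the robot as it stands. The module is installed in compiled form; this text tells all that it offers.
- The arm moves only by the shell command python3 -m jog 'ROWS' [FORCE]. ROWS is JSON, a list of rows, each a list of 3 entries, a list of its own where there are three numbers: the shift along the tool's x, y, z scaled (see below), then the turn, a rotation vector about the tool's x, y, z scaled (see below), then the opening, from -1 (shut) to 1 (fully open). A call has 1 to 12 rows; each row shifts and turns the commanded pose from where the row before left it, along the tool's axes as they then stand; what a row does not reach is not made up. The controller multiplies each number of a shift by 20 mm and each number of a turn by 4 degrees. A row lasts 1/8 s, in which the tool goes at most 62.5 mm and 10.7 degrees, less where a joint would pass 70% of its speed; a pose out of reach is approached as far as the arm can. A call with a number of a shift or a turn outside -1 to 1 is refused whole. A call with a gripper value outside its range is refused whole. The fingers move at their own pace and stop on an object; FORCE is the grip in N (left out, the last holds). Time passes only in rows, so rows that do not move let the fingers close. It gives the time, the measured TCP pose, the force, the opening and the grip force at its end, in the units of the state.
- sense(): the state, without advancing time (a new reading comes with each control period).
- camera(name): name is "side" or "top"; returns (picture, depth): 384x512x3 uint8, red, green, blue; 384x512 float32, m along the optical axis (not along the pixel's ray), 0 where there is no reading.
- camera_params(name): a dict with "camera_matrix" (3x3 intrinsics, pixels), "distortion" ([k1, k2, p1, p2, k3] as OpenCV has them; the pictures are not rectified), "world_to_cam" (4x4, takes a point from world to camera coordinates). Camera axes: x right, y up, looking along -z (the intrinsics and any distortion apply to the point x, -y, -z); pixel columns grow to the right and rows downward; lengths in m; the calibration is good to about 2 mm. A picture is of the moment at which its call begins. camera_params takes no time and is no camera call.
- job_done(): hands the job in; it is judged then, once.
The state is a dict: "t": time; "joints": joint angles; "joint_velocities": joint speeds; "effort": joint torques, N m; "ee_pos": TCP position; "orientation": TCP orientation; "contact_force": force on the tool from outside, world axes, zero at the start; "wrist_torque": the same for the moment, N m; "finger_gap": finger opening in m; "grip_force": force on a finger pad.
Only numpy, scipy, OpenCV 4.12 (cv2) and the standard library are available. Lean on these libraries where they do the work, as an engineer would, in place of code of your own. Each camera call takes 0.05 s, during which the arm holds its last target. There are 200 camera calls.

## Working session

There is one attempt and no reset: what is moved stays moved. The work goes in short steps, Python scripts to look and compute and a shell command to move; the robot and the scene stay as the last step left them, time stands still between calls to the robot, and variables do not carry over. Pictures are saved under pics/ and viewed, at most 10 in all, crops included, and the job is handed in when it is done.

```bash
mkdir -p pics; cat > h.py <<'E'
import numpy as np,cv2
from scipy.spatial.transform import Rotation as R
from station import sense,camera,camera_params
def cloud(n):
    im,d=camera(n);p=camera_params(n);K=np.array(p["camera_matrix"]);D=np.array(p["distortion"]);T=np.linalg.inv(np.array(p["world_to_cam"]))
    v,u=np.mgrid[:384,:512]
    q=cv2.undistortPoints(np.stack([u,v],-1).reshape(-1,1,2).astype(float),K,D).reshape(384,512,2)
    P=np.stack([q[...,0]*d,-q[...,1]*d,-d],-1)@T[:3,:3].T+T[:3,3]
    P[d==0]=np.nan
    return im,P
E
python3 - <<'E'
from h import *
o=[]
for n in("top","side"):
    im,P=cloud(n);np.savez(n+"0.npz",im=im,P=P);cv2.imwrite(f"pics/{n}0.png",im[...,::-1])
    print(n,np.linalg.inv(np.array(camera_params(n)["world_to_cam"])).round(3).tolist())
print(sense())
E
```

```text
top [[-0.002, 0.995, -0.1, 0.444], [-0.999, 0.002, 0.039, -0.02], [0.039, 0.1, 0.994, 1.08], [0.0, 0.0, 0.0, 1.0]]
side [[0.999, 0.031, -0.022, 0.489], [-0.036, 0.62, -0.784, -1.177], [-0.011, 0.784, 0.62, 1.003], [0.0, 0.0, 0.0, 1.0]]
{'t': 0.1, 'joints': array([ 1.20560092e+00,  2.77082026e-01, -2.77324944e-02,  1.26798580e+00,
       -1.89921721e-05,  1.46738328e+00]), 'joint_velocities': array([-0.00036036, -0.00234485,  0.00199404,  0.00282869, -0.00114797,
        0.00050875]), 'effort': array([ 1.47700997e-03, -4.46707928e+01,  2.96128947e+01,  8.42853100e-03,
       -8.46421199e-05, -1.67684362e-05]), 'ee_pos': array([0.16152533, 0.60304862, 0.23026122]), 'orientation': array([-3.13959740e+00, -1.87979469e-04,  2.87981013e+00]), 'contact_force': array([-0.01158544, -0.14627736, -0.64717462]), 'wrist_torque': array([ 0.02628169, -0.01085986,  0.00312975]), 'grip_force': 0.0, 'finger_gap': 0.08528823275762425}
```

View pics/top0.png

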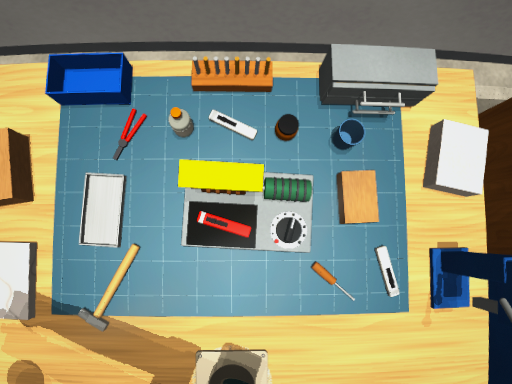

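View pics/side0.png

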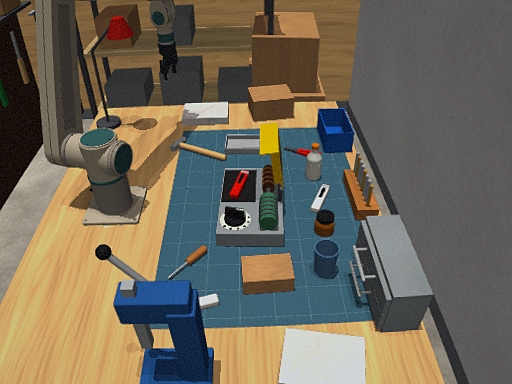

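The top view shows the burnisher at about (248,212): knob at (290,230), knife at (224,223), guard upright at (221,175). The tray is on the left at (103,210), and the carton on the right at (359,196). The white knives are decoys. The side view agrees.

```bash
cat > m.py <<'E'
from h import *
z=np.load("top0.npz");im,P=z["im"],z["P"]
hsv=cv2.cvtColor(im,cv2.COLOR_RGB2HSV);H,S,V=[hsv[...,i] for i in range(3)]
v,u=np.mgrid[:384,:512]
def rect(m,name):
    p=P[m];p=p[np.isfinite(p).all(1)]
    r=cv2.minAreaRect(p[:,:2].astype(np.float32)*1000)
    print(name,len(p),"rect",np.round(r[0],1),np.round(r[1],1),round(r[2],1),"z",np.percentile(p[:,2],[2,50,98]).round(3),"corners",cv2.boxPoints(r).round(0).tolist())
    return p
box=lambda a,b,c,d:(u>=a)&(u<=b)&(v>=c)&(v<=d)
rect(box(178,318,172,255)&(abs(P[...,2]-.06)<.006),"deck")
red=((H<8)|(H>172))&(S>150)&(V>100)
rect(red&box(190,258,205,242),"knife")
rect(box(190,258,205,242)&(P[...,2]>.074),"knifeZ")
rect(box(70,130,165,255)&(P[...,2]>.018)&(P[...,2]<.05),"tray")
p=rect((H>22)&(H<35)&(S>150)&box(170,270,150,200),"guard")
rect(box(265,315,205,255)&(P[...,2]>.098)&(P[...,2]<.12),"bar")
rect(box(265,315,205,255)&(P[...,2]>.068)&(P[...,2]<.12),"knob")
m=red&box(268,285,232,248);print("reddot",np.nanmean(P[m],0),m.sum())
cv2.imwrite("pics/k.png",cv2.resize(im[165:260,175:325,::-1],None,fx=5,fy=5,interpolation=cv2.INTER_CUBIC))
z=np.load("side0.npz");im,P=z["im"],z["P"]
cv2.imwrite("pics/ks.png",cv2.resize(im[115:255,205:325,::-1],None,fx=4,fy=4,interpolation=cv2.INTER_CUBIC))
hsv=cv2.cvtColor(im,cv2.COLOR_RGB2HSV);H,S,V=[hsv[...,i] for i in range(3)]
rect((H>22)&(H<35)&(S>150)&box(250,290,115,200),"guard side")
rect(box(215,262,195,232)&(P[...,2]>.1)&(P[...,2]<.12),"bar side")
E
python3 m.py
```

```text
deck 6129 rect [505.8 -47. ] [361.8 220.6] 86.8 z [0.057 0.061 0.065] corners [[386.0, -221.0], [606.0, -234.0], [626.0, 127.0], [406.0, 140.0]]
knife 517 rect [464.8  19.5] [149.   33.2] 72.8 z [0.061 0.082 0.086] corners [[427.0, -47.0], [459.0, -57.0], [503.0, 86.0], [471.0, 96.0]]
knifeZ 646 rect [465.8  19. ] [149.5  31.9] 72.7 z [0.078 0.082 0.087] corners [[428.0, -48.0], [459.0, -57.0], [503.0, 86.0], [473.0, 95.0]]
tray 592 rect [495.2 357.9] [156.1 230.1] 86.3 z [0.019 0.027 0.031] corners [[375.0, 287.0], [605.0, 273.0], [615.0, 428.0], [385.0, 443.0]]
guard 2354 rect [570.2  17.9] [193.8  60.9] 86.8 z [0.11  0.266 0.271] corners [[534.0, -77.0], [595.0, -81.0], [606.0, 113.0], [545.0, 116.0]]
bar 153 rect [ 449.3 -159.3] [16.4 63.8] 74.4 z [0.103 0.109 0.113] corners [[416.0, -159.0], [478.0, -176.0], [482.0, -160.0], [421.0, -143.0]]
knob 535 rect [ 449.5 -158.7] [69.9 68.7] 89.9 z [0.07  0.075 0.112] corners [[415.0, -194.0], [484.0, -194.0], [484.0, -124.0], [415.0, -124.0]]
reddot [ 0.41786827 -0.12490081  0.06140247] 9
guard side 639 rect [576.7 116.5] [399.1  70.4] 88.2 z [0.154 0.265 0.271] corners [[535.0, -82.0], [606.0, -84.0], [618.0, 315.0], [548.0, 317.0]]
bar side 178 rect [ 500.4 -139.5] [112.2 131.9] 62.2 z [0.101 0.108 0.115] corners [[416.0, -158.0], [533.0, -220.0], [585.0, -121.0], [468.0, -59.0]]
```

View pics/k.png

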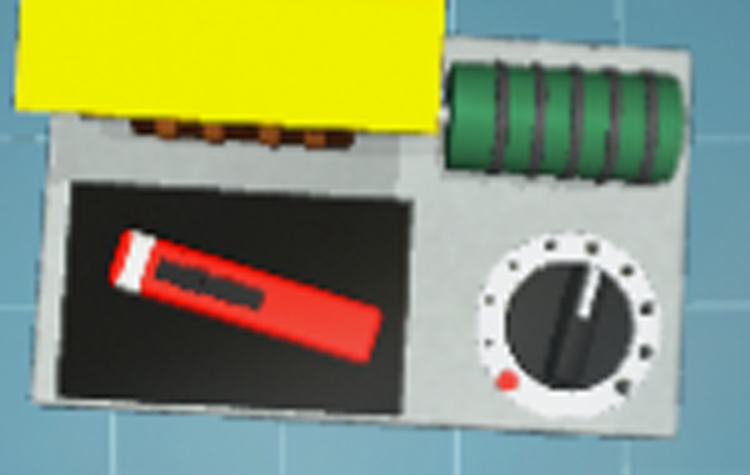

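View pics/ks.png

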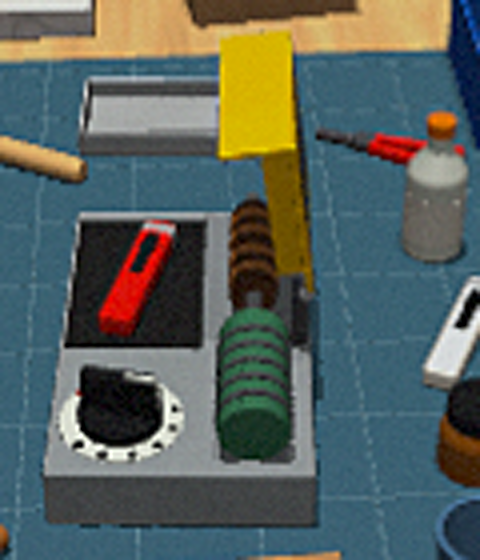

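The burnisher is at (0.506, -0.047) with yaw -3.2°. The knob is at about 2.57 rad, with the pointer at -15° in the world. The tool yaw of 165° already lines up with the bar.

```bash
cat >> h.py <<'E'
def to(x,y,z,yaw=None):
    s=sense();M=R.from_euler("xyz",s["orientation"])
    d=M.inv().apply(np.array([x,y,z])-s["ee_pos"])/.02
    print("t",round(s["t"],2),"pos",s["ee_pos"].round(4),"rpy",np.degrees(s["orientation"]).round(1),"gap",round(s["finger_gap"],4),"F",s["contact_force"].round(1),"Tq",s["wrist_torque"].round(2),"grip",round(s["grip_force"],1),"q",s["joints"].round(2))
    print("tool shift units",d.round(2), "norm",np.linalg.norm(d).round(2))
    if yaw is not None:
        rv=(M.inv()*R.from_euler("xyz",[np.pi,0,np.radians(yaw)])).as_rotvec()
        print("turn units",np.degrees(rv/4).round(2))
E
J="python3 -m jog"
$J '[[[-0.72,-1,0],[0,0,0],0.2],[[-0.72,-1,0],[0,0,0],0.2],[[-0.72,-1,0],[0,0,0],0.2],[[-0.72,-1,0],[0,0,0],0.2],[[-0.72,-1,0],[0,0,0],0.2],[[-0.72,-1,0],[0,0,0],0.2],[[-0.72,-1,0],[0,0,0],0.2],[[-0.72,-1,0],[0,0,0],0.2],[[-0.72,-1,0],[0,0,0],0.2],[[-0.72,-1,0],[0,0,0],0.2],[[-0.72,-1,0],[0,0,0],0.2]]'
$J '[[[-0.72,-1,0],[0,0,0],0.2],[[-0.72,-1,0],[0,0,0],0.2],[[-0.72,-1,0],[0,0,0],0.2],[[-0.72,-1,0],[0,0,0],0.2],[[-0.72,-1,0],[0,0,0],0.2],[[-0.72,-1,0],[0,0,0],0.2],[[-0.72,-1,0],[0,0,0],0.2],[[-0.72,-1,0],[0,0,0],0.2],[[-0.72,-1,0],[0,0,0],0.2],[[-0.72,-1,0],[0,0,0],0.2],[[-0.72,-1,0],[0,0,0],0.2]]'
python3 -c "
from h import *
to(.449,-.159,.15,164.7)"
```

```text
t: 1.48
ee_pos: [0.2581, 0.3488, 0.2313]
orientation: [3.141, 0.0, 2.88]
contact_force: [0.5, -0.1, 0.4]
finger_gap: 0.051
grip_force: 0.0
t: 2.85
ee_pos: [0.3538, 0.0954, 0.2313]
orientation: [3.141, 0.0, 2.88]
contact_force: [0.1, -0.3, -0.5]
finger_gap: 0.0509
grip_force: 0.0
t 2.85 pos [0.3538 0.0954 0.2313] rpy [180.   0. 165.] gap 0.0509 F [ 0.1 -0.3 -0.5] Tq [ 0.02 -0.02  0.01] grip 0.0 q [ 0.09 -0.2  -0.52  1.25 -0.    0.35]
tool shift units [ -7.89 -11.05   4.07] norm 14.18
turn units [0.   0.   0.07]
```

Tracking is exact. I'll continue to a point above the knob, then descend.

```bash
J="python3 -m jog"
$J '[[[-0.72,-1,0.3],[0,0,0],0.2],[[-0.72,-1,0.3],[0,0,0],0.2],[[-0.72,-1,0.3],[0,0,0],0.2],[[-0.72,-1,0.3],[0,0,0],0.2],[[-0.72,-1,0.3],[0,0,0],0.2],[[-0.72,-1,0.3],[0,0,0],0.2],[[-0.72,-1,0.3],[0,0,0],0.2],[[-0.72,-1,0.3],[0,0,0],0.2],[[-0.72,-1,0.3],[0,0,0],0.2],[[-0.72,-1,0.3],[0,0,0],0.2],[[-0.69,-1,0.4],[0,0,0],0.2],[[0,0,0.6],[0,0,0],0.2]]'
$J '[[[0,0,1],[0,0,0],0.2],[[0,0,1],[0,0,0],0.2],[[0,0,0.9],[0,0,0],0.2],[[0,0,0.6],[0,0,0],0.2],[[0,0,0],[0,0,0],-1],[[0,0,0],[0,0,0],-1],[[0,0,0],[0,0,0],-1],[[0,0,0],[0,0,0],-1]]' 40
python3 -c "
from h import *
to(.449,-.159,.08,164.7)"
```

```text
t: 4.35
ee_pos: [0.4502, -0.1585, 0.1512]
orientation: [-3.141, 0.002, 2.878]
contact_force: [-0.5, 0.4, -0.2]
finger_gap: 0.051
grip_force: 0.0
t: 5.35
ee_pos: [0.4491, -0.1586, 0.0818]
orientation: [-3.137, 0.0, 2.879]
contact_force: [-2.8, -6.0, -2.0]
finger_gap: 0.0153
grip_force: 43.6
t 5.35 pos [ 0.4491 -0.1586  0.0818] rpy [-179.7    0.   165. ] gap 0.0153 F [-2.8 -6.  -2. ] Tq [-0.94  0.38  0.05] grip 43.6 q [-0.47  0.15 -0.53  0.89 -0.   -0.21]
tool shift units [-0.   -0.02  0.09] norm 0.09
turn units [-0.07  0.    0.06]
```

```bash
J="python3 -m jog"
$J '[[[0,0,0],[0,0,-1],-1],[[0,0,0],[0,0,-1],-1],[[0,0,0],[0,0,-1],-1],[[0,0,0],[0,0,-1],-1],[[0,0,0],[0,0,-1],-1],[[0,0,0],[0,0,-1],-1],[[0,0,0],[0,0,-1],-1],[[0,0,0],[0,0,-1],-1],[[0,0,0],[0,0,-1],-1],[[0,0,0],[0,0,-1],-1],[[0,0,0],[0,0,-1],-1],[[0,0,0],[0,0,-1],-1]]' 60
$J '[[[0,0,0],[0,0,-1],-1],[[0,0,0],[0,0,-1],-1],[[0,0,0],[0,0,-1],-1],[[0,0,0],[0,0,-1],-1],[[0,0,0],[0,0,-1],-1],[[0,0,0],[0,0,-1],-1],[[0,0,0],[0,0,-1],-1],[[0,0,0],[0,0,-1],-1],[[0,0,0],[0,0,-1],-1],[[0,0,0],[0,0,-1],-1],[[0,0,0],[0,0,-1],-1],[[0,0,0],[0,0,-1],-1]]'
python3 -c "
from h import *
to(.449,-.159,.08,311.8)"
$J '[[[0,0,0],[0,0,-1],-1],[[0,0,0],[0,0,-1],-1],[[0,0,0],[0,0,-1],-1],[[0,0,0],[0,0,-1],-1],[[0,0,0],[0,0,-1],-1],[[0,0,0],[0,0,-1],-1],[[0,0,0],[0,0,-1],-1],[[0,0,0],[0,0,-1],-1],[[0,0,0],[0,0,-1],-1],[[0,0,0],[0,0,-1],-1],[[0,0,0],[0,0,-0.5],-1]]'
python3 -c "
from h import *
to(.449,-.159,.08,311.8)"
```

```text
t: 6.85
ee_pos: [0.4489, -0.1581, 0.0819]
orientation: [-3.139, -0.003, -2.564]
contact_force: [-2.7, -4.2, -2.2]
finger_gap: 0.0152
grip_force: 62.1
t: 8.35
ee_pos: [0.4484, -0.1579, 0.0818]
orientation: [3.14, -0.004, -1.727]
contact_force: [-2.8, -4.5, -0.5]
finger_gap: 0.0147
grip_force: 62.2
t 8.35 pos [ 0.4484 -0.1579  0.0818] rpy [179.9  -0.2 -98.9] gap 0.0147 F [-2.8 -4.5 -0.5] Tq [-0.63  0.78 -0.06] grip 62.2 q [-0.47  0.15 -0.53  0.89 -0.   -1.89]
tool shift units [ 0.05 -0.04  0.09] norm 0.11
turn units [  0.04  -0.04 -12.68]
t: 9.72
ee_pos: [0.4481, -0.1581, 0.0819]
orientation: [3.137, -0.002, -0.995]
contact_force: [-4.3, -4.8, 0.3]
finger_gap: 0.0149
grip_force: 62.3
t 9.72 pos [ 0.4481 -0.1581  0.0819] rpy [ 1.797e+02 -1.000e-01 -5.700e+01] gap 0.0149 F [-4.3 -4.8  0.3] Tq [-0.83  0.91 -0.06] grip 62.3 q [-0.47  0.15 -0.53  0.89 -0.   -2.62]
tool shift units [ 0.06 -0.01  0.09] norm 0.11
turn units [ 0.07 -0.02 -2.2 ]
```

```bash
J="python3 -m jog"
$J '[[[0,0,0],[0,0,-0.7],-1],[[0,0,0],[0,0,-0.7],-1],[[0,0,0],[0,0,-0.6],-1],[[0,0,0],[0,0,0],-1]]'
python3 -c "
from h import *
to(.449,-.159,.08,311.8)"
$J '[[[0,0,0],[0,0,-0.5],-1],[[0,0,0],[0,0,-0.3],-1],[[0,0,0],[0,0,0],-1]]'
python3 -c "
from h import *
to(.449,-.159,.08,311.8)"
```

```text
t: 10.22
ee_pos: [0.448, -0.1581, 0.0819]
orientation: [3.137, -0.001, -0.856]
contact_force: [-4.3, -5.0, 0.4]
finger_gap: 0.0154
grip_force: 62.4
t 10.22 pos [ 0.448  -0.1581  0.0819] rpy [ 1.797e+02 -1.000e-01 -4.900e+01] gap 0.0154 F [-4.3 -5.   0.4] Tq [-0.82  0.92  0.1 ] grip 62.4 q [-0.47  0.15 -0.53  0.89 -0.01 -2.76]
tool shift units [ 0.06 -0.01  0.09] norm 0.11
turn units [ 0.07 -0.02 -0.21]
t: 10.6
ee_pos: [0.448, -0.1582, 0.0819]
orientation: [3.137, -0.001, -0.806]
contact_force: [-5.1, -3.3, -0.5]
finger_gap: 0.0148
grip_force: 69.0
t 10.6 pos [ 0.448  -0.1582  0.0819] rpy [179.7  -0.  -46.2] gap 0.0148 F [-5.1 -3.3 -0.5] Tq [-0.75  0.9  -1.59] grip 69.0 q [-0.47  0.15 -0.53  0.89 -0.   -2.81]
tool shift units [ 0.06 -0.01  0.1 ] norm 0.11
turn units [ 0.06 -0.01  0.5 ]
```

The knob hit its stop, with -1.6 N m at the wrist. Next: release, rise, and check with a picture.

```bash
J="python3 -m jog"
$J '[[[0,0,0],[0,0,0.4],-1],[[0,0,0],[0,0,0],0.2],[[0,0,0],[0,0,0],0.2],[[0,0,0],[0,0,0],0.2],[[0,0,-0.5],[0,0,0],0.2],[[0,0,-1],[0,0,0],0.2],[[0,0,-1],[0,0,0],0.2],[[0,0,-1],[0,0,0],0.2],[[0,0,-1],[0,0,0],0.2],[[0,0,-1],[0,0,0],0.2]]'
$J '[[[0,0,0],[0,0,1],0.2],[[0.6,-1,0],[0,0,1],0.2],[[0.6,-1,0],[0,0,1],0.2],[[0.6,-1,0],[0,0,1],0.2],[[0.6,-1,0],[0,0,1],0.2],[[0,0,0],[0,0,1],0.2],[[0,0,0],[0,0,1],0.2],[[0,0,0],[0,0,1],0.2]]'
python3 - <<'E'
from h import *
for n in("top","side"):
    im,P=cloud(n);np.savez(n+"1.npz",im=im,P=P)
    if n=="top":a=im
cv2.imwrite("pics/c1.png",np.hstack([cv2.resize(im[60:260,150:330],(540,600)),cv2.resize(a[130:290,240:320],(260,520))[:520].repeat(1,0) if 0 else cv2.copyMakeBorder(cv2.resize(a[130:290,240:320],(260,520)),0,80,0,0,0)])[...,::-1])
to(.463,.012,.13,-107.3)
z=np.load("top0.npz");im,P=z["im"],z["P"];v,u=np.mgrid[:384,:512]
b=(u>74)&(u<130)&(v>165)&(v<250)
for lo,hi in((.022,.034),(.003,.012)):
    m=b&(P[...,2]>lo)&(P[...,2]<hi)&(im.min(-1)>100)
    m=cv2.morphologyEx(m.astype(np.uint8),cv2.MORPH_OPEN,np.ones((2,2)))>0
    p=P[m][:,:2].astype(np.float32)*1000;print(len(p),cv2.minAreaRect(p))
E
```

```text
t: 11.85
ee_pos: [0.4496, -0.1566, 0.1928]
orientation: [-3.141, -0.001, -0.827]
contact_force: [-0.4, 0.4, -0.6]
finger_gap: 0.0512
grip_force: 0.0
t: 12.85
ee_pos: [0.5426, -0.1539, 0.192]
orientation: [-3.141, -0.0, -1.388]
contact_force: [0.8, 0.1, -0.8]
finger_gap: 0.0511
grip_force: 0.0
t 12.95 pos [ 0.5426 -0.1539  0.192 ] rpy [-180.    -0.   -79.4] gap 0.0515 F [-0.1 -0.4 -0.3] Tq [-0.03 -0.01  0.01] grip 0.0 q [-0.39  0.19 -0.22  1.16  0.   -2.15]
tool shift units [-8.89  2.38  3.1 ] norm 9.71
turn units [-0.01 -0.    6.98]
286 ((503.37884521484375, 377.2541198730469), (120.23390197753906, 210.56509399414062), 85.90585327148438)
1759 ((504.6750183105469, 371.9524841308594), (101.03355407714844, 199.8143768310547), 84.10902404785156)
```

View pics/c1.png

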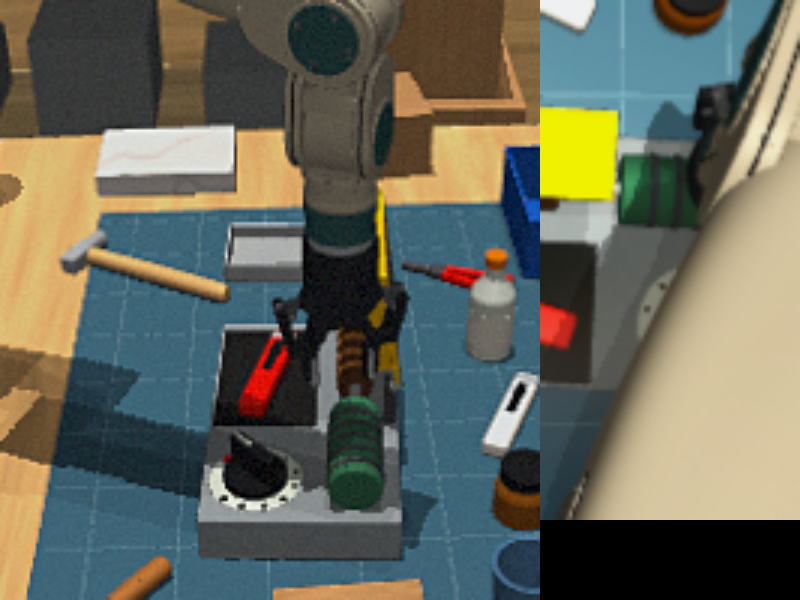

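I got the sign of that shift wrong, so the tool sits above the motor without touching it. The knob bar now points front-left at the red dot, seen at about (235,455) in the crop. I'll go back to the robot side first, then over to the knife.

```bash
J="python3 -m jog"
$J '[[[0,1,0],[0,0,0],0.2],[[0,1,0],[0,0,0],0.2],[[0,1,0],[0,0,0],0.2],[[0,1,0],[0,0,0],0.2],[[0,1,0],[0,0,0],0.2],[[0,0,0],[0,0,1],0.2],[[0,0,0],[0,0,1],0.2],[[0,0,0],[0,0,1],0.2],[[0,0,0],[0,0,1],0.2],[[0,0,0],[0,0,1],0.2],[[0,0,0],[0,0,1],0.2],[[0,0,0],[0,0,1],0.2]]'
$J '[[[-1,0.2,0],[0,0,0],0.2],[[-1,0.2,0],[0,0,0],0.2],[[-1,0.2,0],[0,0,0],0.2],[[-1,0.2,0],[0,0,0],0.2],[[-1,0.2,0],[0,0,0],0.2],[[-1,0.2,0],[0,0,0],0.2],[[-1,0.2,0],[0,0,0],0.2],[[-1,0.2,0],[0,0,0],0.2],[[-1,0.2,0],[0,0,0],0.2]]'
python3 -c "
from h import *
to(.463,.012,.067,-107.3)"
```

```text
t: 14.45
ee_pos: [0.4433, -0.1726, 0.1914]
orientation: [-3.141, 0.0, -1.877]
contact_force: [0.7, 0.1, 0.8]
finger_gap: 0.0512
grip_force: 0.0
t: 15.58
ee_pos: [0.4629, 0.0103, 0.1914]
orientation: [-3.141, 0.0, -1.875]
contact_force: [0.7, -0.3, 0.1]
finger_gap: 0.051
grip_force: 0.0
t 15.57 pos [0.4629 0.0103 0.1914] rpy [-180.     0.  -107.4] gap 0.051 F [ 0.7 -0.3  0.1] Tq [ 0.05  0.01 -0.03] grip 0.0 q [-0.12  0.01 -0.42  1.14  0.   -1.38]
tool shift units [-0.08  0.02  6.22] norm 6.22
turn units [-0.    0.   -0.03]
```

```bash
J="python3 -m jog"
$J '[[[0,0,1],[0,0,0],0.3],[[0,0,1],[0,0,0],0.3],[[0,0,1],[0,0,0],0.3],[[0,0,1],[0,0,0],0.3],[[0,0,1],[0,0,0],0.3],[[0,0,0.8],[0,0,0],0.3],[[0,0,0.6],[0,0,0],0.3],[[0,0,0],[0,0,0],0.3],[[0,0,0],[0,0,0],-1],[[0,0,0],[0,0,0],-1],[[0,0,0],[0,0,0],-1],[[0,0,0],[0,0,0],-1]]' 60
python3 -c "
from h import *
to(.463,.012,.062,-107.3)"
$J '[[[0,0,-0.5],[0,0,0],-1],[[0,0,-1],[0,0,0],-1],[[0,0,0],[0,0,0],-1]]'
python3 - <<'E'
from h import *
to(.463,.012,.062,-107.3)
im,P=cloud("side")
cv2.imwrite("pics/s2.png",cv2.resize(im[60:260,180:310],(520,600),0)[...,::-1] if 0 else cv2.resize(im[100:250,190:310],(480,600))[...,::-1])
E
```

```text
t: 17.08
ee_pos: [0.4645, 0.01, 0.0642]
orientation: [-3.14, 0.0, -1.874]
contact_force: [-0.7, -0.1, 6.3]
finger_gap: 0.0302
grip_force: 61.7
t 17.07 pos [0.4645 0.01   0.0642] rpy [-179.9    0.  -107.4] gap 0.0302 F [-0.7 -0.1  6.3] Tq [-0.03  0.16  0.04] grip 61.7 q [-0.12  0.15 -0.57  0.84 -0.   -1.38]
tool shift units [-0.07  0.1   0.11] norm 0.17
turn units [-0.03  0.01 -0.02]
t: 17.45
ee_pos: [0.4647, 0.01, 0.0945]
orientation: [-3.139, 0.001, -1.874]
contact_force: [0.5, -0.2, -2.2]
finger_gap: 0.0307
grip_force: 60.9
t 17.45 pos [0.4647 0.01   0.0945] rpy [-179.8    0.  -107.4] gap 0.0307 F [ 0.5 -0.2 -2.2] Tq [ 0.05 -0.05  0.02] grip 60.9 q [-0.12  0.11 -0.54  0.91 -0.   -1.38]
tool shift units [-0.07  0.12  1.63] norm 1.63
turn units [-0.04  0.01 -0.02]
```

View pics/s2.png

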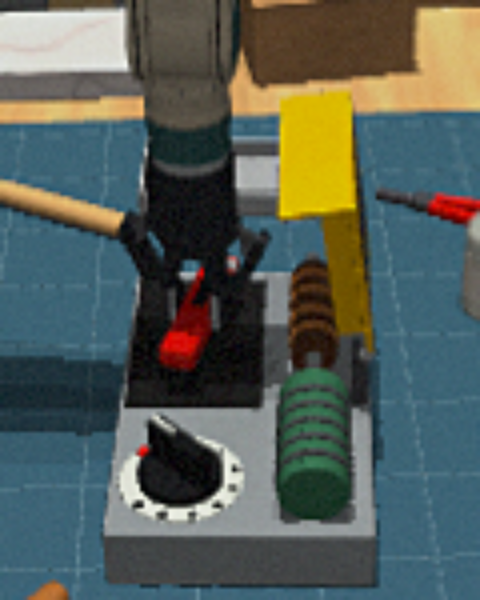

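The knife is held level at about (190,320) in the crop, and the pointer sits at the red dot (143,450). Carrying it to the tray.

```bash
J="python3 -m jog"
$J '[[[0,0,-1],[0,0,0],-1],[[0,0,-1],[0,0,0],-1],[[0,0,-1],[0,0,0],-1],[[-1,0.22,-0.5],[0,0,0],-1],[[-1,0.22,0],[0,0,0],-1],[[-1,0.22,0],[0,0,0],-1],[[-1,0.22,0],[0,0,0],-1],[[-1,0.22,0],[0,0,0],-1],[[-1,0.22,0],[0,0,0],-1],[[-1,0.22,0],[0,0,0],-1],[[-1,0.22,0],[0,0,0],-1],[[-1,0.22,0],[0,0,0],-1]]'
$J '[[[-1,0.22,0],[0,0,0],-1],[[-1,0.22,0],[0,0,0],-1],[[-1,0.22,0],[0,0,0],-1],[[-1,0.22,0],[0,0,0],-1],[[-1,0.22,0],[0,0,0],-1],[[-1,0.22,0],[0,0,0],-1],[[-1,0.22,0],[0,0,0],-1],[[-1,0.22,0],[0,0,0],-1],[[-1,0.22,0],[0,0,0],-1]]'
$J '[[[0,0,0],[0,0,1],-1],[[0,0,0],[0,0,1],-1],[[0,0,0],[0,0,1],-1],[[0,0,0],[0,0,1],-1],[[0,0,0],[0,0,1],-1],[[0,0,0],[0,0,1],-1],[[0,0,0],[0,0,1],-1],[[0,0,0],[0,0,1],-1],[[0,0,0],[0,0,1],-1],[[0,0,0],[0,0,1],-1]]'
$J '[[[0,0,0],[0,0,1],-1],[[0,0,0],[0,0,1],-1],[[0,0,0],[0,0,1],-1],[[0,0,0],[0,0,1],-1],[[0,0,0],[0,0,1],-1],[[0,0,0],[0,0,1],-1],[[0,0,0],[0,0,1],-1],[[0,0,0],[0,0,1],-1],[[0,0,0],[0,0,1],-1]]'
python3 -c "
from h import *
to(.4945,.376,.06,176)"
```

```text
t: 19.0
ee_pos: [0.4786, 0.1942, 0.1619]
orientation: [3.14, -0.001, -1.874]
contact_force: [0.5, -1.1, -2.3]
finger_gap: 0.0308
grip_force: 60.8
t: 20.12
ee_pos: [0.4957, 0.3787, 0.1633]
orientation: [-3.142, -0.0, -1.875]
contact_force: [0.5, 0.3, -1.9]
finger_gap: 0.0306
grip_force: 60.8
t: 21.38
ee_pos: [0.4957, 0.378, 0.1633]
orientation: [3.142, -0.0, -2.575]
contact_force: [-0.1, -0.4, -2.7]
finger_gap: 0.0307
grip_force: 60.9
t: 22.5
ee_pos: [0.4957, 0.378, 0.1633]
orientation: [3.142, -0.0, 3.08]
contact_force: [-0.7, -0.4, -1.9]
finger_gap: 0.0302
grip_force: 60.9
t 22.5 pos [0.4957 0.378  0.1633] rpy [180.   -0.  176.5] gap 0.0302 F [-0.7 -0.4 -1.9] Tq [-0.01  0.02 -0.01] grip 60.9 q [ 0.55  0.32 -0.12  1.13  0.    0.61]
tool shift units [ 0.05 -0.11  5.16] norm 5.17
turn units [ 0.   -0.    0.12]
```

```bash
J="python3 -m jog"
$J '[[[0,-0.1,1],[0,0,0],-1],[[0,0,1],[0,0,0],-1],[[0,0,1],[0,0,0],-1],[[0,0,1],[0,0,0],-1],[[0,0,1],[0,0,0],-1],[[0,0,1],[0,0,0],-1],[[0,0,0.8],[0,0,0],-1],[[0,0,0.4],[0,0,0],-1],[[0,0,0.2],[0,0,0],-1],[[0,0,0],[0,0,0],-1]]'
python3 -c "
from h import *
to(.4945,.376,.01,176)"
$J '[[[0,0,0.15],[0,0,0],-1],[[0,0,0],[0,0,0],-1]]'
$J '[[[0,0,0.1],[0,0,0],-1],[[0,0,0],[0,0,0],-1]]'
```

```text
t: 23.75
ee_pos: [0.4957, 0.3756, 0.0155]
orientation: [3.141, 0.0, 3.082]
contact_force: [-0.2, 0.3, -2.0]
finger_gap: 0.0307
grip_force: 60.8
t 23.75 pos [0.4957 0.3756 0.0155] rpy [180.    0.  176.6] gap 0.0307 F [-0.2  0.3 -2. ] Tq [-0.03 -0.03  0.02] grip 60.8 q [ 0.54  0.46 -0.27  0.85  0.    0.6 ]
tool shift units [0.06 0.02 0.28] norm 0.29
turn units [0.   0.01 0.15]
t: 24.0
ee_pos: [0.4956, 0.3754, 0.0126]
orientation: [3.141, 0.0, 3.082]
contact_force: [0.3, 0.3, -1.7]
finger_gap: 0.0307
grip_force: 60.8
t: 24.25
ee_pos: [0.4954, 0.3753, 0.0102]
orientation: [-3.141, -0.0, 3.082]
contact_force: [-0.5, -0.3, -0.7]
finger_gap: 0.0307
grip_force: 60.8
```

```bash
J="python3 -m jog"
$J '[[[0,0,0.08],[0,0,0],-1],[[0,0,0],[0,0,0],-1]]' 
$J '[[[0,0,0.04],[0,0,0],-1],[[0,0,0],[0,0,0],-0.1],[[0,0,0],[0,0,0],-0.1],[[0,0,0],[0,0,0],0],[[0,0,0],[0,0,0],0],[[0,0,-0.3],[0,0,0],0],[[0,0,-1],[0,0,0],0],[[0,0,-1],[0,0,0],0],[[0,0,-1],[0,0,0],0],[[0,0,-1],[0,0,0],0],[[0,0,-1],[0,0,0],0],[[0,0,-1],[0,0,0],0]]'
$J '[[[0,0,-1],[0,0,0],-1],[[0,0,-1],[0,0,0],-1],[[0,0,-1],[0,0,0],-1],[[0,0,-1],[0,0,0],-1],[[0,0,-1],[0,0,0],-1],[[0,0,-1],[0,0,0],-1],[[0,0,-1],[0,0,0],-1],[[0,0,-1],[0,0,0],-1],[[0,0,-1],[0,0,0],-1],[[0,0,-1],[0,0,0],-1],[[0,0,-1],[0,0,0],-1]]'
python3 - <<'E'
from h import *
to(.5,.02,.34,176)
im,P=cloud("side");a,P2=cloud("top");np.savez("top2.npz",im=a,P=P2)
cv2.imwrite("pics/c3.png",np.hstack([cv2.resize(im[100:250,190:310],(400,500)),cv2.resize(a[150:270,60:156],(400,500))])[...,::-1])
v,u=np.mgrid[:384,:512]
for n,Q,I,b in(("top",P2,a,(u>74)&(u<130)&(v>165)&(v<250)),("side",P,im,(u>215)&(u<262)&(v>130)&(v<155))):
    h=cv2.cvtColor(I,cv2.COLOR_RGB2HSV);m=b&((h[...,0]<8)|(h[...,0]>172))&(h[...,1]>150)
    p=Q[m]
    if len(p)>5: print(n,len(p),cv2.minAreaRect(p[:,:2].astype(np.float32)*1000),np.percentile(p[:,2],[5,50,95]).round(4))
E
```

```text
t: 24.5
ee_pos: [0.4956, 0.3755, 0.0093]
orientation: [3.141, 0.0, 3.082]
contact_force: [-1.6, 0.0, 2.4]
finger_gap: 0.0304
grip_force: 61.2
t: 26.0
ee_pos: [0.4955, 0.3754, 0.135]
orientation: [3.141, 0.0, 3.082]
contact_force: [0.2, -0.2, 0.2]
finger_gap: 0.0427
grip_force: 0.0
t: 27.38
ee_pos: [0.4953, 0.3752, 0.355]
orientation: [3.141, 0.0, 3.082]
contact_force: [0.5, 0.6, -0.6]
finger_gap: -0.0001
grip_force: 0.0
t 27.38 pos [0.4953 0.3752 0.355 ] rpy [180.    0.  176.6] gap -0.0001 F [ 0.5  0.6 -0.6] Tq [ 0.04 -0.06  0.06] grip 0.0 q [0.54 0.24 0.18 1.51 0.   0.6 ]
tool shift units [ -1.29 -17.72   0.75] norm 17.78
turn units [0.   0.   0.15]
top 485 ((504.3329162597656, 369.18194580078125), (16.869291305541992, 147.84217834472656), 75.57526397705078) [nan nan nan]
side 166 ((488.7529602050781, 364.1119384765625), (32.067195892333984, 114.096923828125), 85.71895599365234) [nan nan nan]
```

View pics/c3.png

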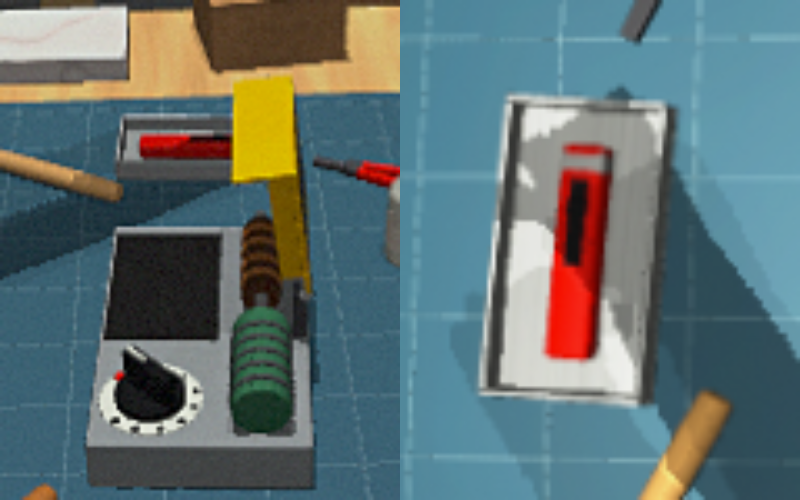

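The knife lies flat in the tray at about (580,255) in the picture, clear of the walls. The knob is still at the dot. Now I'll go over and behind the guard.

```bash
J="python3 -m jog"
$J '[[[-0.52,-0.97,0],[0,0,0],-1],[[-0.52,-0.97,0],[0,0,0],-1],[[-0.52,-0.97,0],[0,0,0],-1],[[-0.52,-0.97,0],[0,0,0],-1],[[-0.52,-0.97,0],[0,0,0],-1],[[-0.52,-0.97,0],[0,0,0],-1],[[-0.52,-0.97,0],[0,0,0],-1],[[-0.52,-0.97,0],[0,0,0],-1],[[-0.52,-0.97,0],[0,0,0],-1]]'
$J '[[[-0.52,-0.97,0],[0,0,0],-1],[[-0.52,-0.97,0],[0,0,0],-1],[[-0.52,-0.97,0],[0,0,0],-1],[[-0.52,-0.97,0],[0,0,0],-1],[[-0.52,-0.97,0],[0,0,0],-1],[[-0.52,-0.97,0],[0,0,0],-1],[[-0.52,-0.97,0],[0,0,0],-1],[[-0.52,-0.97,0],[0,0,0],-1],[[-0.52,-0.97,0],[0,0,0],-1]]'
$J '[[[0,0,1],[0,0,0],-1],[[0,0,1],[0,0,0],-1],[[0,0,1],[0,0,0],-1],[[0,0,1],[0,0,0],-1],[[0,0,1],[0,0,0],-1],[[0,0,0.5],[0,0,0],-1]]'
python3 - <<'E'
from h import *
a=np.radians(-3.2);prev=None
s=sense();p0=s["ee_pos"];M=R.from_euler("xyz",s["orientation"])
to(.6147+.011,.0145,.245)
H=np.array([.6147,.017]);prev=np.array(p0)
for th in np.radians([82,72,62,52,42,32,22,12,4,0]):
    l=-.125*np.cos(th)+.006*np.sin(th)+.011; z=.12+.125*np.sin(th)+.006*np.cos(th)
    t=np.array([H[0]+l*np.cos(a),H[1]+l*np.sin(a),z])
    print(round(np.degrees(th)),t.round(3),(M.inv().apply(t-prev)/.02).round(2));prev=t
E
```

```text
t: 28.6
ee_pos: [0.5792, 0.1942, 0.3539]
orientation: [3.142, 0.0, 3.082]
contact_force: [0.8, 0.4, 0.9]
finger_gap: 0.0004
grip_force: 0.0
t: 29.72
ee_pos: [0.6623, 0.0143, 0.3539]
orientation: [3.142, -0.0, 3.082]
contact_force: [0.5, 0.3, 0.6]
finger_gap: -0.0001
grip_force: 0.0
t: 30.48
ee_pos: [0.6613, 0.0152, 0.2424]
orientation: [3.142, -0.002, 3.082]
contact_force: [-0.0, 0.0, 0.5]
finger_gap: 0.0
grip_force: 0.0
t 30.48 pos [0.6613 0.0152 0.2424] rpy [ 1.800e+02 -1.000e-01  1.766e+02] gap 0.0 F [-0.   0.   0.5] Tq [-0.01 -0.01 -0.02] grip 0.0 q [-0.07  0.34  0.08  1.31 -0.   -0.02]
tool shift units [ 1.77 -0.14 -0.12] norm 1.78
82 [0.614 0.017 0.245] [ 2.35 -0.05 -0.1 ]
72 [0.593 0.018 0.241] [ 1.07 -0.    0.2 ]
62 [0.572 0.019 0.233] [ 1.02 -0.    0.38]
52 [0.554 0.02  0.222] [ 0.94 -0.    0.55]
42 [0.537 0.021 0.208] [ 0.83 -0.    0.71]
32 [0.523 0.022 0.191] [ 0.7  -0.    0.84]
22 [0.512 0.023 0.172] [ 0.54 -0.    0.95]
12 [0.505 0.023 0.152] [ 0.37 -0.    1.03]
4 [0.502 0.023 0.135] [ 0.16 -0.    0.86]
0 [0.501 0.023 0.126] [ 0.04 -0.    0.44]
```

```bash
J="python3 -m jog"
$J '[[[0.8,0,0],[0,0,0],-1],[[0.8,0,0],[0,0,0],-1],[[0.7,0,0],[0,0,0],-1],[[0.5,0,0.1],[0,0,0],-1],[[0.5,0,0.1],[0,0,0],-1],[[0.5,0,0.2],[0,0,0],-1],[[0.5,0,0.2],[0,0,0],-1]]'
$J '[[[0.5,0,0.3],[0,0,0],-1],[[0.5,0,0.3],[0,0,0],-1],[[0.4,0,0.35],[0,0,0],-1],[[0.4,0,0.35],[0,0,0],-1],[[0.35,0,0.4],[0,0,0],-1],[[0.35,0,0.4],[0,0,0],-1],[[0.3,0,0.5],[0,0,0],-1],[[0.25,0,0.5],[0,0,0],-1]]'
$J '[[[0.2,0,0.5],[0,0,0],-1],[[0.15,0,0.5],[0,0,0],-1],[[0.1,0,0.4],[0,0,0],-1],[[0.1,0,0.4],[0,0,0],-1]]'
python3 - <<'E'
from h import *
to(.501,.023,.126)
E
```

```text
t: 31.35
ee_pos: [0.5752, 0.0208, 0.2317]
orientation: [3.142, -0.0, 3.082]
contact_force: [1.1, 0.8, 2.3]
finger_gap: -0.0001
grip_force: 1.2
t: 32.35
ee_pos: [0.5141, 0.0244, 0.169]
orientation: [3.142, -0.001, 3.082]
contact_force: [-0.2, -0.5, 1.4]
finger_gap: 0.0
grip_force: 0.7
t: 32.85
ee_pos: [0.5043, 0.025, 0.1335]
orientation: [3.142, 0.001, 3.082]
contact_force: [0.3, 0.9, 1.1]
finger_gap: -0.0003
grip_force: 0.6
t 32.85 pos [0.5043 0.025  0.1335] rpy [180.    0.  176.6] gap -0.0003 F [0.3 0.9 1.1] Tq [-0.   -0.17 -0.  ] grip 0.6 q [-0.08  0.14 -0.42  1.02  0.   -0.02]
tool shift units [ 0.16 -0.11  0.37] norm 0.42
```

```bash
J="python3 -m jog"
$J '[[[0.1,0,0.2],[0,0,0],-1],[[0,0,0.15],[0,0,0],-1],[[0,0,0],[0,0,0],-1]]'
$J '[[[0,0,0.08],[0,0,0],-1],[[0,0,0],[0,0,0],-1]]'
$J '[[[0,0,0.08],[0,0,0],-1],[[0,0,0],[0,0,0],-1]]'
```

```text
t: 33.22
ee_pos: [0.5017, 0.0252, 0.1266]
orientation: [3.142, -0.001, 3.082]
contact_force: [-0.5, -0.4, 0.2]
finger_gap: 0.0002
grip_force: 0.0
t: 33.48
ee_pos: [0.5019, 0.0252, 0.126]
orientation: [-3.142, 0.0, 3.082]
contact_force: [-1.6, 0.7, 5.0]
finger_gap: -0.0001
grip_force: 2.4
t: 33.72
ee_pos: [0.502, 0.0252, 0.1259]
orientation: [-3.141, 0.0, 3.082]
contact_force: [-6.0, -0.4, 14.5]
finger_gap: 0.0
grip_force: 7.2
```

The guard is against its stop: 14 N with its top at 126 mm. Backing off and checking.

```bash
J="python3 -m jog"
$J '[[[0,0,-0.5],[0,0,0],-1],[[0,0,-1],[0,0,0],-1],[[0,0,-1],[0,0,0],-1],[[0,0,-1],[0,0,0],-1],[[0,0,-1],[0,0,0],-1],[[0,0,-1],[0,0,0],-1],[[0.6,0,-1],[0,0,0],-1],[[0.6,0,-1],[0,0,0],-1],[[0.6,0,0],[0,0,0],-1],[[0.6,0,0],[0,0,0],-1],[[0,0,0],[0,0,0],-1]]'
python3 - <<'E'
from h import *
to(.5,.02,.3)
im,P=cloud("side");a,P2=cloud("top")
h=cv2.cvtColor(im,cv2.COLOR_RGB2HSV);v,u=np.mgrid[:384,:512]
m=(h[...,0]>22)&(h[...,0]<35)&(h[...,1]>150)&(u>200)&(u<300)&(v>110)&(v<250)
p=P[m];p=p[p[:,2]>.115];p=p[np.isfinite(p).all(1)]
A=np.c_[p[:,:2],np.ones(len(p))];c=np.linalg.lstsq(A,p[:,2],rcond=None)[0];print("plane slope deg",np.degrees(np.arctan(c[:2])),"z",np.percentile(p[:,2],[5,50,95]),len(p))
cv2.imwrite("pics/c4.png",np.hstack([cv2.resize(im[100:250,190:310],(400,500)),cv2.resize(a[90:280,60:212],(400,500))])[...,::-1])
E
```

```text
t: 35.1
ee_pos: [0.4525, 0.0281, 0.2726]
orientation: [3.142, -0.002, 3.082]
contact_force: [-0.6, -0.1, 0.2]
finger_gap: -0.0002
grip_force: 0.0
t 35.1 pos [0.4525 0.0281 0.2726] rpy [ 1.800e+02 -1.000e-01  1.766e+02] gap -0.0002 F [-0.6 -0.1  0.2] Tq [ 0.    0.01 -0.02] grip 0.0 q [-0.08 -0.05 -0.31  1.31  0.   -0.02]
tool shift units [-2.39 -0.27 -1.38] norm 2.77
plane slope deg [0.05706841 0.19938196] z [0.12174826 0.1257134  0.12892185] 958
```

View pics/c4.png

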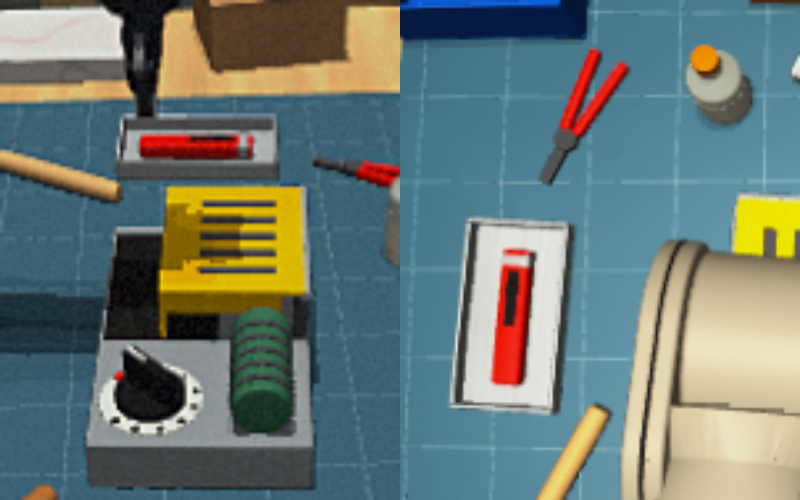

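The guard is level (slope under 0.1°, top at 126 mm), seen at about (235,250) in the picture. The knife is flat in the tray at (195,147), and the knob pointer is at the red dot (120,375).

```bash
python3 -c "
from station import job_done
print(job_done())"
```

```text
the job is handed in; nothing more can be done
None
```

The job is handed in after about 35 s of the 72 s allowed: in order, the knob was turned to its off stop at the red dot, the red knife laid flat in the steel tray, and the guard swung fully shut. I saw nothing else on the bench disturbed.

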